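Gauge the shelf boards and load the right one into the dowelling jig

ROBOT

A 6-joint arm with a two-finger parallel gripper is mounted at the origin on a cart in front of the work surface, level with it; the furniture and walls round the work are solid. World frame = base frame: x ahead of the robot, y to its left, z up, the work surface at z = 0. Lengths are in m, angles in rad, forces in N, time in s.
With the tool pointing down it reaches from about 0.425 to 0.95 m from the base axis. Payload 14.7 kg.
Tool frame: the origin (TCP) lies at the very end of the fingers, on their centre line; the grasp point (between the pads) lies 19 mm behind it; z points along the fingers, y is the line along which they close (so a half turn about z gives the same grasp; the last joint's range is limited). The gripper opens to 85 mm and grips with 20 to 120 N. Pads are 22 mm wide; open, the fingers measure 114 mm over their backs; the gripper's body (76 mm by 85 mm) begins 54 mm behind the grasp point. The pads swing forward as they close: fully open they stand 13 mm farther back than shut.
Start: joints at [1.255, 0.48, 1.596, -0, 1.065, -0.047], TCP at [0.173, 0.627, 0.231] pointing down, gripper open.
Joint ranges: [-2.75, 2.75], [-0.82, 2.05], [0.23, 2.67], [-1.56, 4.7], [0.09, 2.69], [-2.92, 2.92]. Speed limits (rad/s): [1.89, 1.89, 2.39, 3.01, 3.01, 3.01].

INTERFACE

Orientations are given as a rotation vector (axis times angle).
In Python, from bench import telemetry, cams, workorder gives the robot as it stands.
- The arm moves only by the tool step_arm, never from a script. Its argument "series" is one flat list of numbers, 7 for each row, row after row: the turn, a rotation vector about the world's x, y, z in rad, then the shift along the world's x, y, z in m, then the opening, from 0 (shut) to 1 (fully open). In form: [ax, ay, az, tx, ty, tz, claw, ax, ay, az, tx, ty, tz, claw, ...]. A call has 1 to 20 rows; each row shifts and turns the commanded pose from where the row before left it; what a row does not reach is not made up. A row lasts 1/10 s, in which the tool goes at most 50 mm and 8.59 degrees, less where a joint would pass 70% of its speed; a pose out of reach is approached as far as the arm can. A call is refused whole if a number of a shift passes 0.05 or a number of a turn 0.15, either way. A call with a gripper value outside its range is refused whole. The fingers move at their own pace and stop on an object; "newtons" is the grip in N (left out, the last holds). Time passes only in rows, so rows that do not move let the fingers close. It gives the time, the measured TCP pose, the force, the opening and the grip force at its end, in the units of the state.
- telemetry.read_state(): the state, without advancing time (a new reading comes with each control period).
- cams.snapshot(name): name is "scene" or "top"; returns (picture, depth): 480x640x3 uint8, red, green, blue; 480x640 float32, m along the optical axis (not along the pixel's ray), 0 where there is no reading.
- cams.camera_params(name): a dict with "fx", "fy", "cx", "cy" (pixels), "distortion" ([k1, k2, p1, p2, k3] as OpenCV has them; the pictures are not rectified), "R" (3x3) and "t" (3): a world point X has camera coordinates R X + t. Camera axes: x right, y down, z forward; pixel columns grow to the right and rows downward; lengths in m; the calibration is good to about 2 mm. A picture is of the moment at which its call begins. camera_params takes no time and is no camera call.
- workorder.sign_off(): hands the job in; it is judged then, once.
The state is a dict: "t": time; "joints": joint angles; "qvel": joint speeds; "effort": joint torques, N m; "tcp_pos": TCP position; "orientation": TCP orientation; "force": force on the tool from outside, world axes, zero at the start; "wrist_torque": the same for the moment, N m; "grip_width": finger opening in m; "grasp_force": force on a finger pad.
Only numpy, scipy, OpenCV 4.12 (cv2) and the standard library are available. Lean on these libraries where they do the work, as an engineer would, in place of code of your own. Each camera call takes 0.05 s, during which the arm holds its last target. There are 200 camera calls.

TASK

Load the 12 mm shelf board into the dowelling jig, ready for its end to be drilled. The three loose boards differ only in thickness, so pinch them where they stand and feel which is 12 mm, and take away no other: the other two stay standing in their places. Set the board down on the jig's bed before the sprung rollers, slide it gently along the fence, between fence and rollers, until its end butts against the stop, and let go, so that it stands upright, held flat to the fence by the rollers. Do not force it, or the soft wood is bruised, and do not disturb the tools lying about.

Things in the scene. Friction and masses are not known exactly. Their poses are not given: they have to be found in the camera images.
- board_a_mid (a point): One of three loose shelf boards of pale wood, each 110 mm long (its own x), 70 mm high (z), standing on its long edge on the bench, 45 to 110 g. One is 9 mm thick, one 12, one 15 (y); which this is is not told: gauge it. The point is the board's centre, 35 mm above its lower edge.
- board_b_mid (a point): One of three loose shelf boards of pale wood, each 110 mm long (its own x), 70 mm high (z), standing on its long edge on the bench, 45 to 110 g. One is 9 mm thick, one 12, one 15 (y); which this is is not told: gauge it. The point is the board's centre, 35 mm above its lower edge.
- board_c_mid (a point): One of three loose shelf boards of pale wood, each 110 mm long (its own x), 70 mm high (z), standing on its long edge on the bench, 45 to 110 g. One is 9 mm thick, one 12, one 15 (y); which this is is not told: gauge it. The point is the board's centre, 35 mm above its lower edge.
- home (a point): Where the centre of the 12 mm board is when it is home in the jig: on the bed (12 mm above the bench), flat to the fence, end on the stop. x: along the fence towards the stop (stop face at x = +55 mm, 62 mm high over the bed); y: towards the fence (its face at y = +6 mm, from x = -130 to +55 mm, 24 mm high); z up. Over 45 N between a board and the jig bruises the wood.
- jig: Wooden dowelling jig, held fast on the bench: bed 210 mm (x) by 112 mm (y), 12 mm thick, open at its -x end, nearest the robot; fence along the left side, end stop with two steel drill bushes at the far end, sprung roller hold-in on the right facing the fence. Origin on the bench, 30 mm behind (-x) and 47 mm below the home point; axes as there.
- hold_in (a joint): Spring travel of the roller hold-in, m: 0 relaxed (rollers 9.5 mm from the fence), grows as it is pushed off the fence, ends at 0.004. Springs: 2.4 N at 0, 1.2 N a mm; 2.5 mm with the 12 mm board in. Two rollers, 28 mm across, at x = 0 and +36 mm of the home point; all of it under 25 mm high over the bed. A 9 mm board stays loose, a 15 mm one jams.
- chisel_12: A chisel lying on the bench behind the boards, 243 mm long; bystander. Origin under its middle.
- shellac_jar: An amber jar, 67 mm across and 108 mm tall, at the left; bystander. Origin at the centre of its underside.
- marking_gauge: A wooden marking gauge, 58x200x66 mm, right of the boards; bystander. Origin under its middle.
- sanding_block: A sanding block, 62x113x31 mm, behind and right of the boards; bystander. Origin under its middle.
- screwdriver_a: A screwdriver, 220 mm long, lying along the bench's front edge; bystander. Origin under its middle.
- tea_mug: A white mug, 78 mm across and 97 mm tall, behind the boards; bystander. Origin under its middle.

How it is judged:
By the outcome, as a careful person would: the job done as asked, in the order asked, and still so for the second after the job is handed in, with the robot touching nothing.
It also fails if it takes over 64 s, if anything falls off the work surface, if the arm or the gripper's body presses on something with over 40 N, if the wrist force passes 120 N, or if a joint passes its speed limit or range.

## Working session

There is one attempt and no reset: what is moved stays moved. The work goes in short steps, Python scripts to look and compute and a tool call to move; the robot and the scene stay as the last step left them, time stands still between calls to the robot, and variables do not carry over. Pictures are saved under pics/ and viewed, at most 10 in all, crops included, and the job is handed in when it is done.

Besides the shell and the picture viewer there is one more tool, called after "Emit:" by a JSON object that holds its "name" and its "arguments". step_arm: Moves the arm, as the interface text tells. Its arguments: {"type":"object","properties":{"series":{"type":"array","items":{"type":"number"}},"newtons":{"type":"number"}},"required":["series"]}

```bash
mkdir -p pics; cat > h.py <<'E'
import numpy as np, cv2
from bench import telemetry, cams, workorder
def cloud(name):
    im,d=cams.snapshot(name); p=cams.camera_params(name)
    K=np.array([[p['fx'],0,p['cx']],[0,p['fy'],p['cy']],[0,0,1.]])
    u,v=np.meshgrid(np.arange(640.),np.arange(480.))
    n=cv2.undistortPoints(np.stack([u,v],-1).reshape(-1,1,2),K,np.array(p['distortion'])).reshape(480,640,2)
    c=np.dstack([n*d[...,None],d])
    X=(c-np.array(p['t']))@np.array(p['R'])
    X[d==0]=np.nan
    return im,X
E
python3 - <<'E'
from h import *
for n in ('top','scene'):
    im,X=cloud(n); cv2.imwrite(f'pics/{n}0.png',im[...,::-1]); np.save(n+'.npy',X)
    p=cams.camera_params(n); print(n,p['fx'],-np.array(p['R']).T@np.array(p['t']))
s=telemetry.read_state(); print(s)
E
```

```text
top 599.8617820385593 [ 0.298051   -0.06657856  1.59626419]
scene 501.1800565383862 [-0.1552598  -0.83335703  0.65400854]
{'t': 0.1, 'joints': array([ 1.25542062e+00,  4.80718837e-01,  1.59681626e+00, -1.53803058e-06,
        1.06511216e+00, -4.66138612e-02]), 'qvel': array([-1.07478076e-03, -1.28229098e-03, -2.89867012e-03,  7.93906295e-04,
       -4.09594332e-05, -5.88538109e-04]), 'effort': array([ 1.54800393e-03, -9.52254438e+01, -4.31044579e+01, -6.95654853e-05,
        5.31865764e-03,  1.13413582e-04]), 'tcp_pos': array([0.17247273, 0.6263132 , 0.23076719]), 'orientation': array([-4.20874178e-01, -3.11308243e+00,  1.62979566e-03]), 'force': array([-0.38670889,  0.64494746,  0.12183816]), 'wrist_torque': array([-0.0408811 , -0.0228633 ,  0.02301134]), 'grasp_force': 0.0, 'grip_width': 0.08494040763619273}
```

View pics/top0.png

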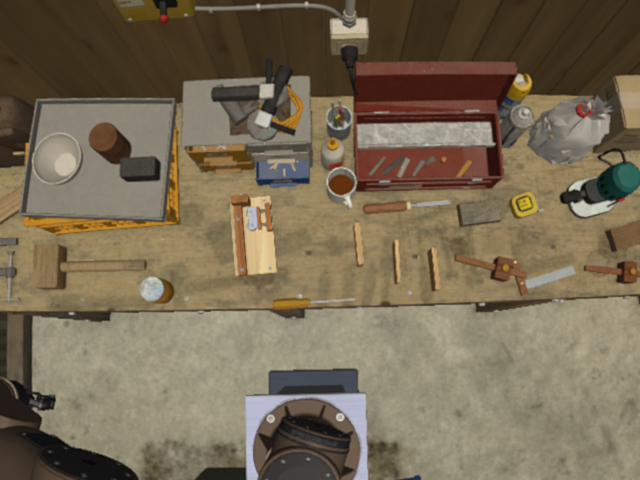

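View pics/scene0.png

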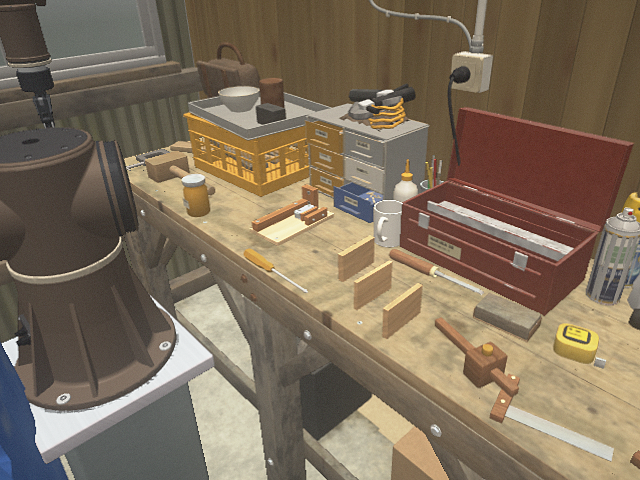

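The top view shows the boards at about (359,244), (396,262) and (435,269), the jig at (255,235) with its stop at about (255,205), and the mug at (341,185). The scene view agrees with this. Next I'll measure the board tops and the jig.

```bash
python3 - <<'E'
from h import *
X=np.load('top.npy'); im=cv2.imread('pics/top0.png')
def box(P):
    (c,(w,h),a)=cv2.minAreaRect((P[:,:2]*1000).astype(np.float32)); b=cv2.boxPoints((c,(w,h),a))
    e=b[1]-b[0] if np.hypot(*(b[1]-b[0]))>np.hypot(*(b[2]-b[1])) else b[2]-b[1]
    ang=np.degrees(np.arctan2(e[1],e[0])); ang=(ang+90)%180-90
    return np.round(c,1),np.round(sorted((w,h)),1),round(ang,1)
for n,(u,v) in dict(a=(359,244),b=(396,262),c=(435,269)).items():
    for nm in('top','scene'):
        Y=np.load(nm+'.npy')
        if nm=='top': ref=X[v-25:v+26,u-14:u+15].reshape(-1,3); ref=ref[(ref[:,2]>.05)]; m0=np.median(ref,0)
        P=Y.reshape(-1,3); P=P[(P[:,2]>.064)&(P[:,2]<.08)&(np.hypot(*(P[:,:2]-m0[:2]).T)<.075)]
        P=P[np.abs(P[:,1]-m0[1])<.03]
        print(n,nm,len(P),np.median(P[:,2]).round(4),box(P),np.median(P[:,:2],0).round(4))
# jig
R=X[190:282,225:285].reshape(-1,3)
for lo,hi in((.008,.016),(.03,.042),(.065,.085)):
    P=R[(R[:,2]>lo)&(R[:,2]<hi)]; print('jig',lo,len(P),box(P) if len(P)>5 else'')
cv2.imwrite('pics/jig.png',cv2.resize(im[185:285,220:290],None,fx=6,fy=6,interpolation=cv2.INTER_CUBIC))
# objects heights
for nm,(u,v) in dict(mug=(341,185),chis=(390,207),chisblade=(440,203),sd=(310,302),gauge=(505,268),gbeam=(465,260),jar=(155,290),bench=(320,260),edge=(330,305)).items(): print(nm,X[v,u].round(3))
E
```

```text
a top 225 0.0697 (array([ 535.5, -151.7]), array([ 15.1, 110.8]), np.float32(3.3)) [ 0.5328 -0.1519]
a scene 229 0.069 (array([ 538.8, -154.7]), array([ 17.5, 112.1]), np.float32(3.8)) [ 0.5354 -0.1573]
b top 147 0.0694 (array([ 486.2, -247.7]), array([  9.8, 109.1]), np.float32(1.2)) [ 0.4833 -0.2476]
b scene 205 0.0688 (array([ 489. , -253.2]), array([ 12.2, 112.2]), np.float32(1.3)) [ 0.4823 -0.2545]
c top 203 0.0696 (array([ 464.1, -347.2]), array([ 14.1, 107.8]), np.float32(4.1)) [ 0.4618 -0.3474]
c scene 293 0.0691 (array([ 466. , -351.2]), array([ 14.2, 111. ]), np.float32(2.6)) [ 0.4622 -0.3526]
jig 0.008 1385 (array([572.9, 125.1]), array([159.9, 246.1]), np.float32(-1.1))
jig 0.03 919 (array([570.7, 124.8]), array([100.1, 203.8]), np.float32(4.2))
jig 0.065 144 (array([662.2, 157.7]), array([22.9, 46.7]), np.float32(-84.4))
mug [ 0.699 -0.112  0.038]
chis [ 0.638 -0.242  0.022]
chisblade [ 0.648 -0.38   0.014]
sd [ 0.39  -0.021  0.02 ]
gauge [ 0.459 -0.531  0.07 ]
gbeam [ 0.489 -0.436  0.023]
jar [0.424 0.369 0.106]
bench [ 0.503 -0.05  -0.003]
edge [ 0.382 -0.073 -0.001]
```

View pics/jig.png

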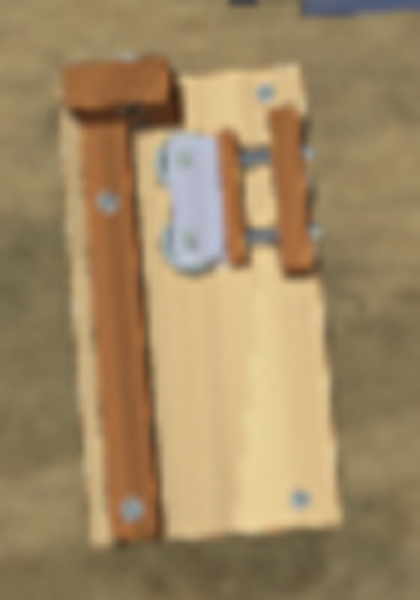

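The crop shows the fence on the left, with its right edge running from about (160,530) to (130,110). The stop is at top left and the rollers' left edges are at about x=165. Board c looks most like the 12 mm one from above, so I'll feel that one first.

Emit:
{"name": "step_arm", "arguments": {"series": [0,0,0.033,0.033,-0.033,0,0.5,0,0,0.033,0.033,-0.033,0,0.5,0,0,0.033,0.033,-0.033,0,0.5,0,0,0.033,0.033,-0.033,0,0.5,0,0,0.033,0.033,-0.033,0,0.5,0,0,0.033,0.033,-0.033,0,0.5,0,0,0.033,0.033,-0.033,0,0.5,0,0,0.033,0.033,-0.033,0,0.5,0,0,0.033,0.033,-0.033,0,0.5,0,0,0.033,0.033,-0.033,0,0.5,0,0,0,-0.003,-0.046,0,0.5,0,0,0,-0.003,-0.046,0,0.5,0,0,0,-0.003,-0.046,0,0.5,0,0,0,-0.003,-0.046,0,0.5,0,0,0,-0.003,-0.046,0,0.5,0,0,0,-0.003,-0.046,0,0.5,0,0,0,-0.003,-0.046,0,0.5,0,0,0,-0.003,-0.046,0,0.5,0,0,0,-0.003,-0.046,0,0.5,0,0,0,-0.003,-0.046,0,0.5], "newtons": 20}}

```text
t: 2.1
tcp_pos: [0.472, -0.1652, 0.2313]
orientation: [0.096, -3.14, -0.0]
force: [1.0, -1.0, 0.5]
grip_width: 0.0426
grasp_force: 0.0
```

Emit:
{"name": "step_arm", "arguments": {"series": [0,0,0,-0.002,-0.046,0,0.5,0,0,0,-0.002,-0.046,0,0.5,0,0,0,-0.002,-0.046,0,0.5,0,0,0,-0.001,-0.046,0,0.5,0,0,0,0,0,-0.04,0.5,0,0,0,0,0,-0.04,0.5,0,0,0,0,0,-0.04,0.5,0,0,0,0,0,-0.03,0.5,0,0,0,0,0,-0.03,0.5,0,0,0,0,0,-0.016,0.5,0,0,0,0,0,0,0.5,0,0,0,0,0,0,0.3,0,0,0,0,0,0,0.2,0,0,0,0,0,0,0,0,0,0,0,0,0,0,0,0,0,0,0,0,0,0,0,0,0,0,0,0,0,0,0,0,0,0,0]}}

```text
t: 3.9
tcp_pos: [0.4663, -0.3479, 0.0365]
orientation: [-0.096, 3.139, -0.002]
force: [-0.2, -0.2, 7.7]
grip_width: 0.0114
grasp_force: 25.4
```

```bash
python3 - <<'E'
from h import *
s=telemetry.read_state(); print(s['tcp_pos'],s['orientation'],s['grip_width'],s['grasp_force'],s['force'])
# fence top face edge on the z=.036 plane from colour, both views
def rays(n,uv,z):
    p=cams.camera_params(n);K=np.array([[p['fx'],0,p['cx']],[0,p['fy'],p['cy']],[0,0,1.]])
    R=np.array(p['R']);q=cv2.undistortPoints(np.array(uv,float).reshape(-1,1,2),K,np.array(p['distortion'])).reshape(-1,2)
    d=np.c_[q,np.ones(len(q))]@R; o=-R.T@np.array(p['t']); return o+d*((z-o[2])/d[:,2])[:,None]
im=cv2.imread('pics/top0.png').astype(int)
sub=im[205:275,228:262]; r=(sub[...,2]-sub[...,0]); g=sub[...,1]
E_=[]
for v in range(212,272):
    row=im[v,225:262,1].astype(float)  # green: fence dark, bed bright
    j=np.where((row[:-1]<125)&(row[1:]>=125))[0]
    j=[k for k in j if 235<=225+k<=250]
    if j: k=j[-1]; E_.append((225+k+(125-row[k])/(row[k+1]-row[k]),v))
E_=np.array(E_); P=rays('top',E_,.036)
for _ in range(3):
    f=np.polyfit(P[:,0],P[:,1],1); r=P[:,1]-np.polyval(f,P[:,0]); P=P[abs(r)<2*r.std()+1e-4]
print('fence slope deg',np.degrees(np.arctan(f[0])),'y at x=.57',np.polyval(f,.57),r.std(),len(P))
# corners by pixel of crop: px=220+u/6, 185+v/6
c=lambda u,v:(220+u/6-.4,185+v/6-.4)
print('bed corners',rays('top',[c(90,545),c(340,525),c(300,66)],.012).round(4))
print('stop top front corners (z=.074)',rays('top',[c(68,122),c(182,122),c(62,68)],.074).round(4))
print('fence near end z.036',rays('top',[c(110,543),c(160,537)],.036).round(4))
X=np.load('top.npy');Q=X[190:282,225:285].reshape(-1,3);Q=Q[(Q[:,2]>.07)&(Q[:,2]<.08)];print('stop',len(Q),Q.min(0),Q.max(0))
E
```

```text
[ 0.46626824 -0.34787399  0.036498  ] [-9.61225694e-02  3.13856731e+00 -2.17071433e-03] 0.011392029671345035 25.37263959646225 [-0.17242859 -0.20491482  7.68858922]
fence slope deg 4.248205454674418 y at x=.57 0.14950107082799458 0.00022338131423544662 60
bed corners [[0.4661 0.179  0.012 ]
 [0.4723 0.0672 0.012 ]
 [0.6816 0.0824 0.012 ]]
stop top front corners (z=.074) [[0.6449 0.1785 0.074 ]
 [0.6432 0.1284 0.074 ]
 [0.6691 0.1812 0.074 ]]
fence near end z.036 [[0.4643 0.1664 0.036 ]
 [0.4664 0.1443 0.036 ]]
stop 120 [0.65006672 0.13345456 0.07000464] [0.67413652 0.18096376 0.07960363]
```

Board c reads 11.4 mm with the pads slightly squeezed, so it's the 12 mm one. That also fits its apparent top width, which falls between the other two. I'll lift it and carry it over the open end of the jig.

Emit:
{"name": "step_arm", "arguments": {"series": [0,0,0,0,0,0.01,0,0,0,0,0,0,0.03,0,0,0,0,0,0,0.05,0,0,0,0,0,0,0.05,0,0,0,0.0012,0.005,0.025,0,0,0,0,0.0012,0.005,0.046,0,0,0,0,0.0012,0.005,0.046,0,0,0,0,0.0012,0.005,0.046,0,0,0,0,0.0012,0.005,0.046,0,0,0,0,0.0012,0.005,0.046,0,0,0,0,0.0012,0.005,0.046,0,0,0,0,0.0012,0.005,0.046,0,0,0,0,0.0012,0.005,0.046,0,0,0,0,0.0012,0.005,0.046,0,0,0,0,0.0012,0.005,0.046,0,0,0,0,0,0,0.025,0,0,0,0,0,0,0,0,0,0,0,0,0,0,0,0], "newtons": 30}}

```text
t: 5.7
tcp_pos: [0.5203, 0.163, 0.1759]
orientation: [-0.119, 3.139, -0.0]
force: [-0.2, -0.1, 0.3]
grip_width: 0.0116
grasp_force: 29.5
```

```bash
python3 - <<'E'
from h import *
s=telemetry.read_state(); print(s['tcp_pos'],s['orientation'],s['grip_width'],s['grasp_force'],s['force'])
im,X=cloud('scene'); cv2.imwrite('pics/s1.png',cv2.resize(im[130:330,180:440,::-1],None,fx=3,fy=3,interpolation=cv2.INTER_CUBIC)); np.save('s1.npy',X)
t=s['tcp_pos']; P=X.reshape(-1,3)
P=P[(np.abs(P[:,0]-t[0])<.08)&(np.abs(P[:,1]-t[1])<.03)&(P[:,2]>t[2]-.05)&(P[:,2]<t[2]-.003)]
print(len(P),P.min(0),P.max(0)); f=np.polyfit(P[:,0],P[:,1],1); print(np.degrees(np.arctan(f[0])))
lo=P[P[:,2]<t[2]-.01]; print(np.percentile(lo[:,0],[0.5,2,98,99.5]), 'bottom rel tcp', P[:,2].min()-t[2])
E
```

```text
[0.52034607 0.16300552 0.1758811 ] [-1.19346155e-01  3.13896534e+00 -1.45277122e-04] 0.011646169771137726 29.496247172355652 [-0.18827603 -0.05764615  0.27233195]
465 [0.4631045  0.14631842 0.1380617 ] [0.577118   0.16767546 0.17283309]
2.1717878396929455
[0.46431341 0.46495784 0.57399705 0.57611196] bottom rel tcp -0.03781940014146304
```

View pics/s1.png

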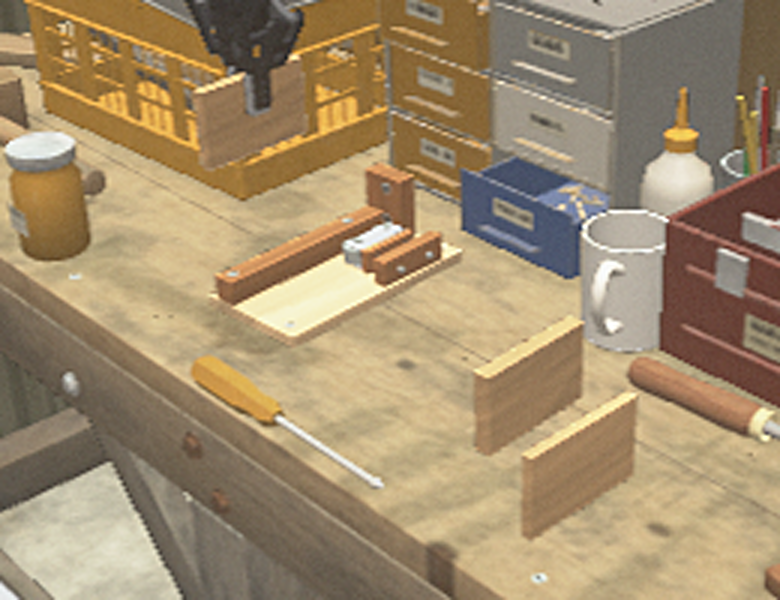

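The board is held upright and level at about (250,115) in the crop, but about 28 mm too far left. I'll correct that and lower it to just above the bed.

Emit:
{"name": "step_arm", "arguments": {"series": [0,0,0,0.001,-0.014,0,0,0,0,0,0,-0.014,0,0,0,0,0,0,0,-0.03,0,0,0,0,0,0,-0.03,0,0,0,0,0,0,-0.03,0,0,0,0,0,0,-0.02,0,0,0,0,0,0,-0.01,0,0,0,0,0,0,0,0,0,0,0,0,0,0,0]}}

```text
t: 6.65
tcp_pos: [0.5221, 0.134, 0.056]
orientation: [-0.116, 3.139, 0.0]
force: [1.0, 0.6, -0.2]
grip_width: 0.0111
grasp_force: 29.6
```

```bash
python3 - <<'E'
from h import *
s=telemetry.read_state(); print(s['tcp_pos'],s['force'])
im,X=cloud('scene'); cv2.imwrite('pics/s2.png',cv2.resize(im[150:260,230:350,::-1],None,fx=5,fy=5,interpolation=cv2.INTER_CUBIC))
im,X=cloud('top'); cv2.imwrite('pics/t2.png',cv2.resize(im[185:285,220:290,::-1],None,fx=6,fy=6,interpolation=cv2.INTER_CUBIC))
a=cv2.imread('pics/s2.png');b=cv2.imread('pics/t2.png');h=600;a=cv2.resize(a,(380,348));o=np.zeros((600,800,3),np.uint8);o[:348,:380]=a;o[:,380:800]=b;cv2.imwrite('pics/both2.png',o)
E
```

```text
[0.52207231 0.13402771 0.05599253] [ 0.97824611  0.56091456 -0.23634146]
```

View pics/both2.png

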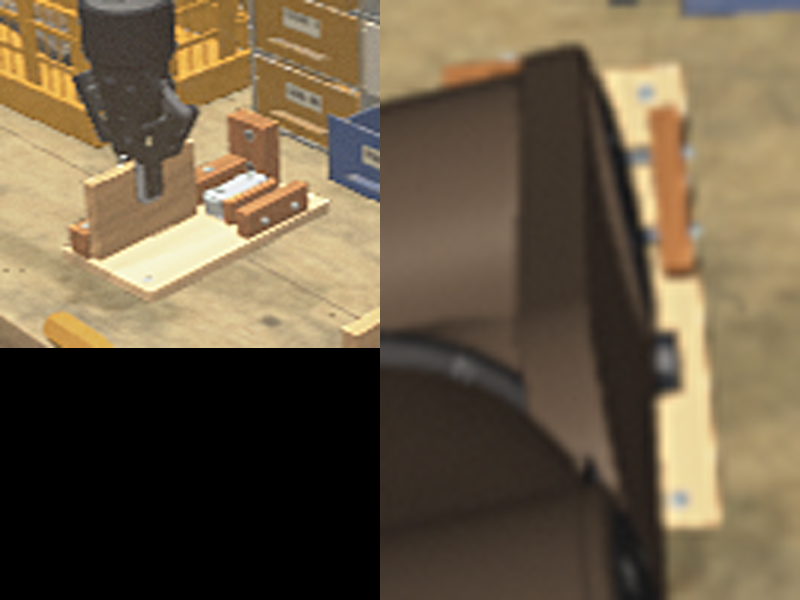

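In the scene crop the board hangs just over the bed beside the fence, with its front end at (195,215), just short of the rollers at (205,205). The top view is blocked by the arm. I'll lower it gently.

Emit:
{"name": "step_arm", "arguments": {"series": [0,0,0,0,0,-0.002,0,0,0,0,0,0,-0.002,0,0,0,0,0,0,-0.001,0,0,0,0,0,0,-0.001,0,0,0,0,0,0,0,0]}}

```text
t: 7.25
tcp_pos: [0.5215, 0.1347, 0.0492]
orientation: [0.117, -3.139, 0.0]
force: [-0.2, 1.1, 0.1]
grip_width: 0.0113
grasp_force: 29.6
```

Emit:
{"name": "step_arm", "arguments": {"series": [0,0,0,0,0,-0.0005,0,0,0,0,0,0,-0.0005,0,0,0,0,0,0,0,0]}}

```text
t: 7.55
tcp_pos: [0.5216, 0.1347, 0.0485]
orientation: [-0.117, 3.139, 0.0]
force: [-2.0, -0.3, 4.7]
grip_width: 0.0115
grasp_force: 30.4
```

Emit:
{"name": "step_arm", "arguments": {"series": [0,0,0,0,0.001,0.0002,0,0,0,0,0,0.001,0,0,0,0,0,0,0.001,0,0,0,0,0,0,0,0,0]}}

```text
t: 7.95
tcp_pos: [0.5217, 0.1378, 0.0485]
orientation: [-0.117, 3.139, 0.0]
force: [0.4, 1.0, 0.8]
grip_width: 0.0115
grasp_force: 29.9
```

Emit:
{"name": "step_arm", "arguments": {"series": [0,0,0,0,0.0005,0,0,0,0,0,0,0.0005,0,0,0,0,0,0,0,0,0]}}

```text
t: 8.25
tcp_pos: [0.5217, 0.1387, 0.0485]
orientation: [-0.117, 3.139, 0.0]
force: [-0.2, -0.3, 1.6]
grip_width: 0.0112
grasp_force: 30.0
```

Emit:
{"name": "step_arm", "arguments": {"series": [0,0,0,0,0.0005,0,0,0,0,0,0,0,0,0]}}

```text
t: 8.45
tcp_pos: [0.5217, 0.1392, 0.0485]
orientation: [-0.117, 3.139, -0.0]
force: [0.1, -0.1, 2.5]
grip_width: 0.0116
grasp_force: 30.0
```

Emit:
{"name": "step_arm", "arguments": {"series": [0,0,0,0,0.0005,0,0,0,0,0,0,0,0,0]}}

```text
t: 8.65
tcp_pos: [0.5216, 0.1397, 0.0485]
orientation: [-0.117, 3.139, -0.0]
force: [0.3, -1.1, 2.8]
grip_width: 0.0115
grasp_force: 30.1
```

Emit:
{"name": "step_arm", "arguments": {"series": [0,0,0,0,0.0005,0,0,0,0,0,0,0,0,0]}}

```text
t: 8.85
tcp_pos: [0.5216, 0.1402, 0.0485]
orientation: [-0.117, 3.139, 0.0]
force: [-0.1, -1.2, 2.7]
grip_width: 0.0113
grasp_force: 30.1
```

Emit:
{"name": "step_arm", "arguments": {"series": [0,0,0,0,0.0005,0,0,0,0,0,0,0,0,0]}}

```text
t: 9.05
tcp_pos: [0.5216, 0.1407, 0.0485]
orientation: [-0.117, 3.139, -0.0]
force: [-0.3, -0.9, 2.7]
grip_width: 0.0114
grasp_force: 30.2
```

Emit:
{"name": "step_arm", "arguments": {"series": [0,0,0,0,0.0005,0,0,0,0,0,0,0,0,0]}}

```text
t: 9.25
tcp_pos: [0.5216, 0.1412, 0.0485]
orientation: [0.117, -3.139, 0.0]
force: [-0.5, -1.5, 3.4]
grip_width: 0.0118
grasp_force: 30.2
```

```bash
python3 -c "
from h import *
s=telemetry.read_state(); print(s['tcp_pos'],s['force'],s['wrist_torque'])"
```

```text
[0.52158483 0.14121285 0.04850443] [-0.54095582 -1.49467196  3.40028489] [-0.2738438  -0.0934655   0.01772263]
```

Emit:
{"name": "step_arm", "arguments": {"series": [0,0,0,0,0.0005,0.0002,0,0,0,0,0,0,0,0]}}

```text
t: 9.45
tcp_pos: [0.5215, 0.1418, 0.0486]
orientation: [0.117, -3.139, -0.0]
force: [-0.5, -0.5, -0.5]
grip_width: 0.0116
grasp_force: 29.7
```

Emit:
{"name": "step_arm", "arguments": {"series": [0,0,0,0,0.0005,0,0,0,0,0,0,0,0,0]}}

```text
t: 9.65
tcp_pos: [0.5215, 0.1422, 0.0486]
orientation: [0.117, -3.139, -0.0]
force: [0.5, -0.6, -0.6]
grip_width: 0.0118
grasp_force: 29.6
```

Emit:
{"name": "step_arm", "arguments": {"series": [0,0,0,0,0.0005,0,0,0,0,0,0,0,0,0]}}

```text
t: 9.85
tcp_pos: [0.5215, 0.1427, 0.0486]
orientation: [0.117, -3.139, 0.0]
force: [0.0, -0.8, 0.3]
grip_width: 0.012
grasp_force: 29.6
```

```bash
python3 -c "
from h import *
s=telemetry.read_state(); print(s['tcp_pos'],s['force'],s['wrist_torque'])"
```

```text
[0.5215103  0.14270424 0.04862004] [ 0.02019731 -0.81820097  0.29600312] [-0.00839236  0.02274628  0.00356855]
```

The fence edge I measured was its foot, at z=.012, not its top. That puts contact 3.3 mm further on, at y≈.143.

Emit:
{"name": "step_arm", "arguments": {"series": [0,0,0,0,0.0005,0,0,0,0,0,0,0,0,0]}}

```text
t: 10.05
tcp_pos: [0.5215, 0.1429, 0.0487]
orientation: [0.117, -3.139, 0.001]
force: [0.1, -4.9, -0.8]
grip_width: 0.0117
grasp_force: 29.8
```

Emit:
{"name": "step_arm", "arguments": {"series": [0,0,0,0,0.0004,0,0,0,0,0,0,0,0,0]}}

```text
t: 10.25
tcp_pos: [0.5215, 0.143, 0.0487]
orientation: [0.117, -3.139, 0.001]
force: [0.3, -8.6, 0.7]
grip_width: 0.0116
grasp_force: 30.0
```

```bash
python3 -c "
from h import *
s=telemetry.read_state(); print(s['tcp_pos'],s['force'],s['wrist_torque'])"
```

```text
[0.52150498 0.14296611 0.04868011] [ 0.33885808 -8.58025224  0.67705186] [-1.65881279 -0.17046956 -0.03271994]
```

Contact with the fence is made and the board lies flat, with almost no yaw torque. I'll back off a little and start sliding.

Emit:
{"name": "step_arm", "arguments": {"series": [0,0,0,0,-0.0006,0,0,0,0,0,0.002,0.00015,0,0,0,0,0,0.002,0.00015,0,0,0,0,0,0.002,0.00015,0,0,0,0,0,0.002,0.00015,0,0,0,0,0,0.002,0.00015,0,0,0,0,0,0.002,0.00015,0,0]}}

```text
t: 10.95
tcp_pos: [0.5328, 0.1436, 0.0486]
orientation: [0.117, -3.138, 0.001]
force: [-6.0, -4.3, 4.8]
grip_width: 0.0115
grasp_force: 30.7
```

Emit:
{"name": "step_arm", "arguments": {"series": [0,0,0,0.002,0.00015,0,0,0,0,0,0.002,0.00015,0,0,0,0,0,0.002,0.00015,0,0]}}

```text
t: 11.25
tcp_pos: [0.5378, 0.144, 0.0486]
orientation: [0.117, -3.136, 0.001]
force: [-16.4, -3.7, 18.4]
grip_width: 0.0117
grasp_force: 32.8
```

Emit:
{"name": "step_arm", "arguments": {"series": [0,0,0,0.002,0.00015,0,0,0,0,0,0.002,0.00015,0,0,0,0,0,0.002,0.00015,0,0]}}

```text
t: 11.55
tcp_pos: [0.543, 0.1443, 0.0487]
orientation: [0.117, -3.135, 0.001]
force: [-15.8, -4.2, 18.2]
grip_width: 0.0116
grasp_force: 32.7
```

Emit:
{"name": "step_arm", "arguments": {"series": [0,0,0,0.0005,0,0.0005,0,0,0,0,0.001,0.0001,0.0003,0,0,0,0,0.001,0.0001,0,0]}}

```text
t: 11.85
tcp_pos: [0.5468, 0.1447, 0.0491]
orientation: [0.117, -3.137, 0.001]
force: [-5.2, -3.3, -1.4]
grip_width: 0.0116
grasp_force: 29.8
```

```bash
python3 -c "
from h import *
s=telemetry.read_state(); print(s['tcp_pos'],s['orientation'],s['force'],s['wrist_torque'])"
```

```text
[0.54678915 0.14468426 0.04909449] [ 1.16884969e-01 -3.13671938e+00  8.12892453e-04] [-5.21500007 -3.34436033 -1.41533989] [-0.71686279  1.06063471 -0.1293646 ]
```

Emit:
{"name": "step_arm", "arguments": {"series": [0,0,0,0.002,0.00015,0,0,0,0,0,0.002,0.00015,0,0,0,0,0,0.002,0.00015,0,0,0,0,0,0.002,0.00015,0,0]}}

```text
t: 12.25
tcp_pos: [0.5548, 0.1453, 0.049]
orientation: [0.117, -3.137, 0.001]
force: [-5.3, -3.5, -0.7]
grip_width: 0.0119
grasp_force: 29.9
```

Emit:
{"name": "step_arm", "arguments": {"series": [0,0,0,0.002,0.00015,0,0,0,0,0,0.002,0.00015,0,0,0,0,0,0.002,0.00015,0,0,0,0,0,0.002,0.00015,0,0]}}

```text
t: 12.65
tcp_pos: [0.5628, 0.1458, 0.049]
orientation: [0.117, -3.137, 0.001]
force: [-5.7, -4.3, 0.7]
grip_width: 0.012
grasp_force: 30.0
```

Emit:
{"name": "step_arm", "arguments": {"series": [0,0,0,0.002,0.00015,0,0,0,0,0,0.002,0.00015,0,0,0,0,0,0.002,0.00015,0,0,0,0,0,0.002,0.00015,0,0]}}

```text
t: 13.05
tcp_pos: [0.5708, 0.1464, 0.049]
orientation: [0.117, -3.137, 0.001]
force: [-5.6, -3.7, 0.1]
grip_width: 0.0117
grasp_force: 30.0
```

```bash
python3 -c "
from h import *
s=telemetry.read_state(); print(s['tcp_pos'],s['orientation'],s['force'],s['wrist_torque'])"
```

```text
[0.57078801 0.14642529 0.04901293] [ 1.16753590e-01 -3.13651093e+00  8.92658252e-04] [-5.59524043 -3.69308055  0.1492031 ] [-0.7539279   1.01807837 -0.05568299]
```

Emit:
{"name": "step_arm", "arguments": {"series": [0,0,0,0.002,0.00015,0,0,0,0,0,0.002,0.00015,0,0,0,0,0,0.002,0.00015,0,0,0,0,0,0.002,0.00015,0,0]}}

```text
t: 13.45
tcp_pos: [0.5788, 0.147, 0.049]
orientation: [0.117, -3.136, 0.001]
force: [-5.6, -4.4, 0.5]
grip_width: 0.0118
grasp_force: 30.0
```

Emit:
{"name": "step_arm", "arguments": {"series": [0,0,0,0.002,0.00015,0,0,0,0,0,0.002,0.00015,0,0,0,0,0,0.002,0.00015,0,0,0,0,0,0.002,0.00015,0,0]}}

```text
t: 13.85
tcp_pos: [0.5867, 0.1476, 0.049]
orientation: [0.117, -3.136, 0.001]
force: [-6.0, -4.7, 1.8]
grip_width: 0.0114
grasp_force: 30.1
```

Emit:
{"name": "step_arm", "arguments": {"series": [0,0,0,0.002,0.00015,0,0,0,0,0,0.002,0.00015,0,0,0,0,0,0.002,0.00015,0,0]}}

```text
t: 14.15
tcp_pos: [0.5927, 0.148, 0.049]
orientation: [0.117, -3.136, 0.001]
force: [-5.8, -5.1, 1.1]
grip_width: 0.0116
grasp_force: 30.1
```

```bash
python3 -c "
from h import *
s=telemetry.read_state(); print(s['tcp_pos'],s['orientation'],s['force'],s['wrist_torque'])"
```

```text
[0.59272195 0.14800998 0.04899736] [ 1.16784728e-01 -3.13635872e+00  9.97673897e-04] [-5.79945912 -5.13400111  1.06956631] [-0.75588495  1.1331851  -0.07282125]
```

Emit:
{"name": "step_arm", "arguments": {"series": [0,0,0,0.001,5e-05,0,0,0,0,0,0.001,5e-05,0,0,0,0,0,0.001,5e-05,0,0]}}

```text
t: 14.45
tcp_pos: [0.5958, 0.1482, 0.049]
orientation: [0.117, -3.137, 0.001]
force: [-5.3, -3.9, 1.2]
grip_width: 0.0116
grasp_force: 30.0
```

Emit:
{"name": "step_arm", "arguments": {"series": [0,0,0,0.001,5e-05,0,0,0,0,0,0.001,5e-05,0,0,0,0,0,0,0,0,0]}}

```text
t: 14.75
tcp_pos: [0.5981, 0.1484, 0.049]
orientation: [0.117, -3.137, 0.001]
force: [-3.5, -4.4, -0.7]
grip_width: 0.0113
grasp_force: 29.8
```

Emit:
{"name": "step_arm", "arguments": {"series": [0,0,0,0.001,5e-05,0,0,0,0,0,0.0005,5e-05,0,0,0,0,0,0,0,0,0]}}

```text
t: 15.05
tcp_pos: [0.5992, 0.1485, 0.049]
orientation: [0.117, -3.137, 0.001]
force: [-6.5, -4.2, 0.5]
grip_width: 0.0116
grasp_force: 30.0
```

Emit:
{"name": "step_arm", "arguments": {"series": [0,0,0,0.001,5e-05,0,0,0,0,0,0.001,5e-05,0,0]}}

```text
t: 15.25
tcp_pos: [0.5993, 0.1484, 0.0489]
orientation: [0.116, -3.133, 0.001]
force: [-21.1, -2.8, 12.6]
grip_width: 0.0117
grasp_force: 31.8
```

Emit:
{"name": "step_arm", "arguments": {"series": [0,0,0,0.001,5e-05,0,0]}}

```text
t: 15.35
tcp_pos: [0.5993, 0.1485, 0.0488]
orientation: [0.116, -3.131, 0.002]
force: [-25.9, -1.8, 13.4]
grip_width: 0.0116
grasp_force: 31.9
```

Emit:
{"name": "step_arm", "arguments": {"series": [0,0,0,0.001,5e-05,0,0]}}

```text
t: 15.45
tcp_pos: [0.5994, 0.1485, 0.0486]
orientation: [0.116, -3.13, 0.002]
force: [-30.9, -2.5, 16.2]
grip_width: 0.0116
grasp_force: 32.3
```

Emit:
{"name": "step_arm", "arguments": {"series": [0,0,0,0.0005,5e-05,0,0]}}

```text
t: 15.55
tcp_pos: [0.5995, 0.1485, 0.0485]
orientation: [0.117, -3.129, 0.002]
force: [-27.7, -3.0, 14.5]
grip_width: 0.012
grasp_force: 32.1
```

The board is butted on the stop at TCP x=.599, which matches the measured stop face at .652. I'll relax the push and seat it on the bed.

Emit:
{"name": "step_arm", "arguments": {"series": [0,0,0,-0.0025,-0.0002,0,0,0,0,0,-0.0005,0,-0.0003,0,0,0,0,0,0,-0.0003,0,0,0,0,0,0,0,0]}}

```text
t: 15.95
tcp_pos: [0.5995, 0.1485, 0.0484]
orientation: [0.117, -3.134, 0.001]
force: [-13.6, -3.0, 9.0]
grip_width: 0.0115
grasp_force: 31.5
```

```bash
python3 -c "
from h import *
s=telemetry.read_state(); print(s['tcp_pos'],s['orientation'],s['force'],s['wrist_torque'])"
```

```text
[0.59947786 0.14849547 0.04844791] [ 1.16620894e-01 -3.13443756e+00  1.03059655e-03] [-13.60619286  -2.95995983   8.99794248] [-0.49575448  2.05871472 -0.11055839]
```

Emit:
{"name": "step_arm", "arguments": {"series": [0,0,0,-0.001,-0.0003,0,0,0,0,0,0,0,0,0.2,0,0,0,0,0,0,0.35,0,0,0,0,0,0,0.4,0,0,0,0,0,0,0.4,0,0,0,0,0,0,0.4]}}

```text
t: 16.55
tcp_pos: [0.6013, 0.1486, 0.0489]
orientation: [-0.117, 3.139, 0.0]
force: [0.8, -0.1, 0.6]
grip_width: 0.0342
grasp_force: 0.0
```

Emit:
{"name": "step_arm", "arguments": {"series": [0,0,0,0,0,0.01,0.4,0,0,0,0,0,0.02,0.4,0,0,0,0,0,0.04,0.4,0,0,0,0,0,0.05,0.4,0,0,0,0,0,0.05,0.4,0,0,0,-0.03,-0.04,0.02,0.4,0,0,0,-0.02,-0.045,0,0.4,0,0,0,-0.01,-0.045,0,0.4,0,0,0,-0.01,-0.045,0,0.4,0,0,0,-0.01,-0.045,0,0.4,0,0,0,0,-0.045,0,0.4,0,0,0,0,-0.045,0,0.4,0,0,0,0,0,0,0.4]}}

```text
t: 17.85
tcp_pos: [0.5233, -0.1634, 0.2384]
orientation: [-0.111, 3.138, -0.003]
force: [0.5, 0.5, 0.1]
grip_width: 0.0338
grasp_force: 0.0
```

```bash
python3 - <<'E'
from h import *
im,X=cloud('scene'); im2,Y=cloud('top')
o=np.zeros((600,800,3),np.uint8)
o[:360,:380]=cv2.resize(im[140:260,225:352],(380,360),interpolation=cv2.INTER_CUBIC)
o[360:600,:380]=cv2.resize(im[220:346,220:420],(380,240),interpolation=cv2.INTER_CUBIC)
o[:,380:]=cv2.resize(im2[185:285,220:290],(420,600),interpolation=cv2.INTER_CUBIC)
cv2.imwrite('pics/end.png',o[...,::-1])
P=Y[185:285,225:285].reshape(-1,3);P=P[(P[:,2]>.076)&(P[:,2]<.09)&(P[:,1]<.16)]
print(len(P),cv2.minAreaRect((P[:,:2]*1000).astype(np.float32)))
for lo,hi in((.54,.57),(.57,.6),(.6,.64)):
  q=P[(P[:,0]>lo)&(P[:,0]<hi)];print(np.median(q,0).round(4))
E
```

```text
206 ((604.72705078125, 143.52024841308594), (126.71732330322266, 23.552095413208008), 3.8714499473571777)
[0.5554 0.1454 0.081 ]
[0.5842 0.1465 0.081 ]
[0.6205 0.1487 0.0818]
```

View pics/end.png

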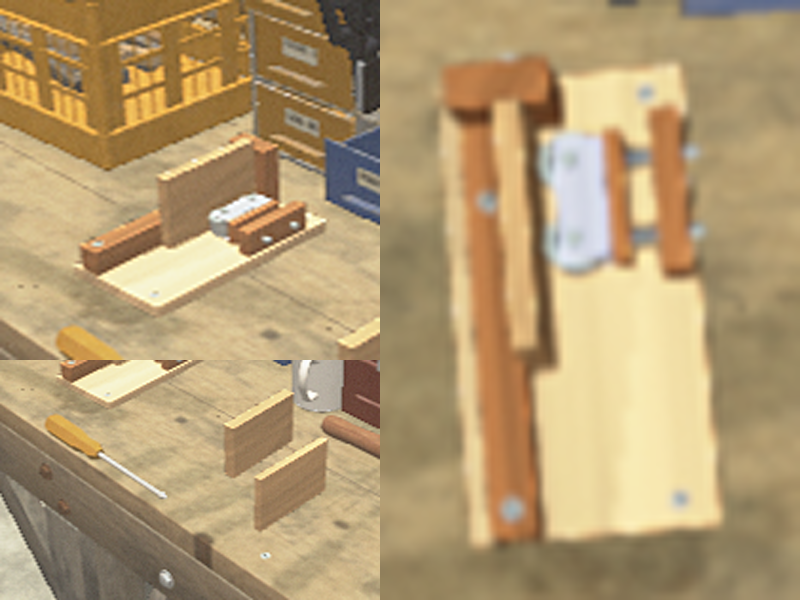

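The board stands upright on the bed with its top at z≈.081. It's flat to the fence at about (515,230), its end meets the stop at (505,100), and the rollers hold it. The other two boards are standing untouched, so I'm handing the job in.

```bash
python3 -c "
from h import *
print(workorder.sign_off())"
```

```text
the job is handed in; nothing more can be done
None
```

Job handed in at about 18 s: board_c, pinched at about 11.5 mm and taken as the 12 mm one without pinching the other two, stands upright in the jig against the fence and stop, with wrist force reading at most about 31 N along the slide; the other two boards are still standing.

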